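Brace the lozenge jar in its dock and open the tight lid one-handed

ROBOT

A 6-joint arm with a two-finger parallel gripper is mounted at the origin on the work surface. World frame = base frame: x ahead of the robot, y to its left, z up, the work surface at z = 0. Lengths are in mm, angles in rad, forces in N, time in s.
With the tool pointing down it reaches from about 275 to 750 mm from the base axis. Payload 10.2 kg.
Tool frame: the origin (TCP) lies midway between the tips of the shut fingers; the grasp point (between the pads) lies 19 mm behind it (ctrl.pinch_z is the distance from the TCP to the grasp point, in mm); x points along the fingers, z is the direction in which the jaws open and shut, and the axes are right-handed (so a half turn about x gives the same grasp; the last joint's range is limited). The gripper opens to 85 mm and grips with 20 to 120 N. Pads are 22 mm wide; open, the fingers measure 114 mm over their backs; the gripper's body (76 mm by 85 mm) begins 54 mm behind the grasp point. The pads swing forward as they close: fully open they stand 13 mm farther back than shut.
Start: joints at [1.03, 0.313, 1.498, -0, 1.331, -0.223], TCP at [164.063, 498.713, 231.294] pointing down, gripper open.
Joint ranges: [-2.94, 2.94], [-0.97, 2.17], [0.19, 2.56], [-1.23, 4.37], [0.02, 3.11], [-2.88, 2.88]. Speed limits (rad/s): [2.39, 2.39, 3.01, 3.14, 3.14, 3.14].

INTERFACE

Orientations are given as a unit quaternion [w, x, y, z].
In Python, from rig import ctrl, capture, workorder, nets gives the robot as it stands. The module is installed in compiled form; this text tells all that it offers.
- The arm moves only by the tool send_rows, never from a script. Its argument "rows" is text: rows parted by semicolons, each of 5 numbers parted by spaces: the opening, from 0 (shut) to 1 (fully open), then the shift along the tool's x, y, z in cm, then the turn about the tool's x in units of 5 degrees (1.0 is 5 degrees). In form: grip x y z yaw; .... A call has 1 to 12 rows; each row is the pose to reach, as a shift and turn from the pose commanded when the call began, along the tool's axes at that moment; what a row does not reach only later rows make up. A row lasts 1/10 s, in which the tool goes at most 50 mm and 8.59 degrees, less where a joint would pass 70% of its speed; a pose out of reach is approached as far as the arm can. A call with a gripper value outside its range is refused whole. The fingers move at their own pace and stop on an object; "grip_force" is the grip in N (left out, the last holds). Time passes only in rows, so rows that repeat a pose let the fingers close. It gives the time, the measured TCP pose, the force and the opening at its end, in the units of the state.
- ctrl.sense(): the state, without advancing time (a new reading comes with each control period).
- capture(name): name is "side" or "top" or "wrist"; returns a dict with "pixels" (480x640x3 uint8, red, green, blue), "intrinsics" (3x3 intrinsics, pixels), "view" (4x4, takes a point from world to camera coordinates); the wrist camera has in their place "mount" (4x4, takes a point from camera to tool coordinates, whose origin is the TCP and whose axes are the tool frame's). Camera axes: x right, y down, z forward; pixel columns grow to the right and rows downward; lengths in mm; the calibration is good to about 2 mm. A picture is of the moment at which its call begins: read the wrist's pose just before it. There is no depth.
- workorder.finish_job(): hands the job in, once; it reports no verdict.
Trained networks look in a picture, given as the dict that the camera call returned (one of the last four; its "shot" number tells which), for a name from the list of things; names that differ only in an ending like _2 or _b are one class to them, and where a whole thing is asked for, a point or a joint stands for the part that bears it (a point fixed in the world has none). Each returns a list of dicts, best first, with "confidence" (0 to 1); they miss things now and then, are a little off and sometimes report something else, mostly with a low value. They report only what shows in the picture. A call takes as long as a camera call. They do not tell look-alikes from the thing itself.
- nets.boxes_of(picture, target): "location" ([x, y, z] in mm, in world coordinates, good to about 4 mm: the middle of the surface that is visible of it).
- nets.spot_point(picture, target): "location" ([x, y, z] in mm, in world coordinates, good to about 4 mm: a listed point, or the origin of a listed thing).
The state is a dict: "time_s": time; "joints": joint angles; "dq": joint speeds; "tau": joint torques, N m; "eef_pos": TCP position; "ee_rot": TCP orientation; "force": force on the tool from outside, world axes, zero at the start; "wrist_torque": the same for the moment, N m; "grip_width": opening from 0.0 (shut) to 1.0 (fully open).
Only numpy, scipy, OpenCV 4.12 (cv2) and the standard library are available. Lean on these libraries where they do the work, as an engineer would, in place of code of your own. Each camera call takes 0.05 s, during which the arm holds its last target.

TASK

Take the one-handed jar stand by its orange paddle handle and slide its flat base, with the jar in it, all the way home between the rails of the metal dock on the cart, so that the jar is braced. Then twist the tight white lid anticlockwise, only until its lugs come free, lift it straight up without pulling the jar out of the stand, and finish while still holding the lid, level and steady, just above the open mouth with a gap of about two centimetres. Leave the dish, the pill box and the dropper bottles where they are.

Things in the scene. Friction and masses are not known exactly. Their poses are not given: they have to be found in the camera images.
- dock: Fixed aluminium dock on the cart: two rails and a stop bar, 14 mm high. Origin on the cart at the channel's centre, +x the sliding-in direction. Channel x = -65 to +65 mm (stop face), 99 mm wide, no floor (the plate slides on the cart). Lips 10 to 14 mm above the cart reach in to y = +-42.5 mm and hold the plate down.
- dock_mouth (a point): Entry of the dock's channel, on the cart, at dock x = -65 mm; axes as the dock's. From here flared guides run out to dock x = -94 mm and widen the way to about 122 mm.
- stand: Loose one-handed jar stand, 0.5 kg. Grey base plate x = -80 to +65, y = -48 to +48 mm, 8 mm thick; origin on its underside. Front edge (+x) goes into the dock first; fully home it meets the stop, and the stand's origin and axes lie on the dock's. White square cup for the jar centred at x = +15 mm: 79 mm outside, 69 mm inside, rim 36 mm above the cart.
- handle (a point): Grip point in the stand's orange paddle handle, 52 mm above the cart; axes as the stand's. The paddle is an upright fin centred at stand x = -60 mm, y = 0: 32 mm long along x, 14 mm thick along y, from the plate up to 72 mm above the cart. The stand slides on the cart at 4 to 10 N; askew it rubs in the rails.
- jar: Loose square amber glass jar, 0.32 kg, in the stand's cup with 1.5 mm play each side; its axes are along the stand's. Origin at the centre of its underside, 8 mm above the cart. Body 66 x 66 mm, shoulder 50 mm above the origin, round neck 48 mm across to the rim at 72 mm, with three lug ridges with stops. A white mark lies on the shoulder at its +x, -y corner (-45 degrees).
- jar_rim (a point): Centre of the jar's mouth, at the rim, 72 mm above the jar's origin. Axes as the jar's.
- lid: Loose white lug lid, 64 mm across, 20 mm high, 80 g, straight ribbed side. Origin on its axis at its lower edge, z up. Screwed on, the origin is 59 mm above the jar's (67 mm above the cart), its top 87 mm above the cart. Tight: a sprung disc inside presses with 25 N, so turning takes 0.5 to 1 N m; undocked, the stand just spins along. Once the lugs are free it springs up 3 mm and lifts off.
- lid_pointer (a point): Red pointer on the lid's top, 27 mm from its axis, at -45 degrees in the lid's frame. At the start the lid's yaw minus the jar's is -1.33 to -1.08 rad, and clockwise it is blocked. Turned anticlockwise (from above) the lugs come free once the difference exceeds -0.3 rad; at 0 the pointer stands by the jar's white mark, fully free; near +0.3 rad stops block it.
- dish: Bystander: loose white ceramic bowl, 110 mm across, 35 mm high, origin at the centre of its underside.
- pillbox: Bystander: loose blue seven-day pill box, 40 x 168 x 24 mm, origin at the centre of its underside.
- tray: Fixed white tray 110 x 170 x 22 mm holding the dropper bottles, origin at the centre of its underside.
- bottle_a: Bystander: amber dropper bottle, 31 mm across, 84 mm high, standing in the tray, origin at the centre of its underside.
- bottle_b: Bystander: amber dropper bottle like bottle_a, in the middle of the tray.
- bottle_c: Bystander: amber dropper bottle like bottle_a, at the other end of the tray.
Things that resemble listed ones, but are neither listed nor needed, are in the scene too. What is meant by the lid is not purple, and is the smaller of those in its own colour. Of the things shaped like the dock, the aluminium one is meant.

How it is judged (in metres and radians):
On the way, in this order (a step that is already met when the one before it is completed fails the run):
1. the stand is fully home in the dock, with the lid still screwed on the jar (x of stand in the frame of dock above -0.005 m and y of stand in the frame of dock between -0.005 and 0.005 m and z of stand in the frame of dock below 0.005 m and angle between the x axis of stand and the x axis of dock, either way round below 0.06 rad and z of lid in the frame of jar below 0.064 m and angle between the x axis of lid and the x axis of jar, either way round above 0.6 rad), for 0.2 s.
2. the lid has been turned until its lugs are free, while still on the jar and with the jar in the docked stand (angle between the x axis of lid and the x axis of jar, either way round below 0.38 rad and z of lid in the frame of jar below 0.067 m and z of jar in the frame of stand below 0.016 m and x of stand in the frame of dock above -0.008 m), for 0.05 s.
At the end, for the whole second after the job is handed in: Stand home in the dock (8 mm, 0.06 rad), jar upright and seated in it (5 mm); lid held by the fingers alone, steady, level within 0.15 rad, its lower edge 6 to 40 mm above the rim, within 15 mm of the mouth's centre and within 0.55 rad of the release mark (x of stand in the frame of dock above -0.008 m and horizontal distance between stand and dock below 0.009 m and angle between the x axis of stand and the x axis of dock, either way round below 0.06 rad and z of jar in the frame of stand below 0.013 m and angle between jar's own z axis and vertical below 0.08 rad and z of lid in the frame of jar_rim between 0.006 and 0.04 m and horizontal distance between lid and jar_rim below 0.015 m and angle between lid's own z axis and vertical below 0.15 rad and angle between the x axis of lid and the x axis of jar, either way round below 0.55 rad and linear speed of lid below 0.02 m/s and contact force between the fingers and lid above 2 N and contact force between lid and jar below 0.2 N and contact force between lid and stand below 0.2 N); the arm keeps its last pose, push and grip.
It fails at once if the jar is pulled out of the stand (more than 12 mm up) or tipped (z of jar in the frame of stand above 0.02 m or angle between jar's own z axis and vertical above 0.35 rad).
It fails at once if the dish, the pill box or a dropper bottle is pushed more than 25 mm from its place (distance of any of dish, pillbox, bottle_a, bottle_b, bottle_c from where it was at the start of the episode above 0.025 m).
It also fails if it takes over 67 s, if anything falls off the work surface, if the arm or the gripper's body presses on something with over 40 N, if the wrist force passes 120 N, or if a joint passes its speed limit or range.

## Working session

There is one attempt and no reset: what is moved stays moved. The work goes in short steps, Python scripts to look and compute and a tool call to move; the robot and the scene stay as the last step left them, time stands still between calls to the robot, and variables do not carry over. Pictures are saved under pics/ and viewed, and the job is handed in when it is done.

Besides the shell and the picture viewer there is one more tool, called after "Request:" by a JSON object that holds its "name" and its "arguments". send_rows: Moves the arm, as the interface text tells. Its arguments: {"type":"object","properties":{"rows":{"type":"string"},"grip_force":{"type":"number"}},"required":["rows"]}

```bash
mkdir -p pics
cat > h.py <<'E'
import numpy as np,cv2
from rig import ctrl,capture,workorder,nets
from scipy.spatial.transform import Rotation as R
def save(p,n): cv2.imwrite('pics/'+n+'.png',cv2.cvtColor(p['pixels'],cv2.COLOR_RGB2BGR))
def pose(s=None):
    s=s or ctrl.sense(); q=s['ee_rot']; return np.array(s['eef_pos']),R.from_quat([q[1],q[2],q[3],q[0]]).as_matrix()
def view(p,tr=None):
    if 'view' in p: return np.array(p['view'])
    t,r=tr; T=np.eye(4);T[:3,:3]=r;T[:3,3]=t
    return np.linalg.inv(T@np.array(p['mount']))
def proj(p,X,tr=None):
    V=view(p,tr);X=np.atleast_2d(X);c=X@V[:3,:3].T+V[:3,3];u=c@np.array(p['intrinsics']).T;return u[:,:2]/u[:,2:]
def ray(p,uv,z,tr=None):
    V=np.linalg.inv(view(p,tr));uv=np.atleast_2d(uv);K=np.array(p['intrinsics'])
    d=np.c_[uv,np.ones(len(uv))]@np.linalg.inv(K).T@V[:3,:3].T;o=V[:3,3];return o+d*((z-o[2])/d[:,2:])
E
python3 - <<'E'
from h import *
s=ctrl.sense();print(s);print(pose()[1].round(3),ctrl.pinch_z)
for n in('top','side'):
    p=capture(n);save(p,n+'0')
    for t in['dock','dock_mouth','stand','handle','jar','jar_rim','lid','lid_pointer','dish','pillbox','tray','bottle_a']:
        for f in(nets.spot_point,nets.boxes_of):
            try:print(n,f.__name__,t,[(np.round(d['location']).tolist(),round(d['confidence'],2)) for d in f(p,t)][:4])
            except Exception as e:print(t,e)
p=capture('wrist');save(p,'w0')
E
```

```text
{'time_s': 0.0, 'joints': array([ 1.02959807e+00,  3.13447346e-01,  1.49845484e+00,  1.00614836e-06,
        1.33098879e+00, -2.23398969e-01]), 'dq': array([-4.74046889e-04,  6.26363221e-04,  7.23295424e-05,  9.22227480e-04,
       -7.94929070e-04,  2.21724106e-03]), 'tau': array([-6.63240407e-04, -4.12263393e+01, -2.59738898e+01, -2.25322924e-04,
        4.16923678e-03, -1.84536486e-05]), 'eef_pos': array([163.92327731, 498.47794142, 230.72974801]), 'ee_rot': array([ 0.57239446, -0.41476468,  0.5732392 ,  0.41440519]), 'force': array([ 0.42723158, -0.20058332, -0.35012849]), 'wrist_torque': array([ 0.00805961, -0.05128227, -0.01060973]), 'grip_width': 0.9959373779291002}
[[-0.001 -0.95   0.312]
 [-0.001  0.312  0.95 ]
 [-1.     0.    -0.001]] 18.700000000000003
top call dock []
top call dock [([510.0, 137.0, 18.0], 0.96), ([275.0, 288.0, 12.0], 0.71), ([583.0, 374.0, 1.0], 0.51)]
top call dock_mouth [([555.0, -174.0, 67.0], 0.52)]
top call dock_mouth [([508.0, 138.0, 13.0], 0.9), ([275.0, 287.0, 16.0], 0.75), ([585.0, 375.0, 0.0], 0.31)]
top call stand [([548.0, -188.0, 1.0], 0.66)]
[... 2295 characters left out ...]
.0, -406.0, 26.0], 0.82), ([378.0, -244.0, 21.0], 0.71), ([577.0, -190.0, 87.0], 0.57)]
side call lid_pointer [([352.0, -222.0, 20.0], 0.84), ([507.0, -383.0, 25.0], 0.82), ([551.0, -167.0, 86.0], 0.59)]
side call dish [([778.0, -215.0, -2.0], 0.66)]
side call dish [([787.0, -227.0, 21.0], 0.64)]
side call pillbox [([751.0, 63.0, -2.0], 0.88)]
side call pillbox [([744.0, 72.0, 21.0], 0.57)]
side call tray [([570.0, 373.0, -1.0], 0.91)]
side call tray [([564.0, 382.0, 2.0], 0.62)]
side call bottle_a [([557.0, 320.0, 0.0], 0.95), ([566.0, 379.0, 5.0], 0.9), ([576.0, 434.0, 4.0], 0.66)]
side call bottle_a [([548.0, 324.0, 48.0], 0.89), ([568.0, 437.0, 56.0], 0.89), ([556.0, 383.0, 54.0], 0.88)]
```

View pics/top0.png

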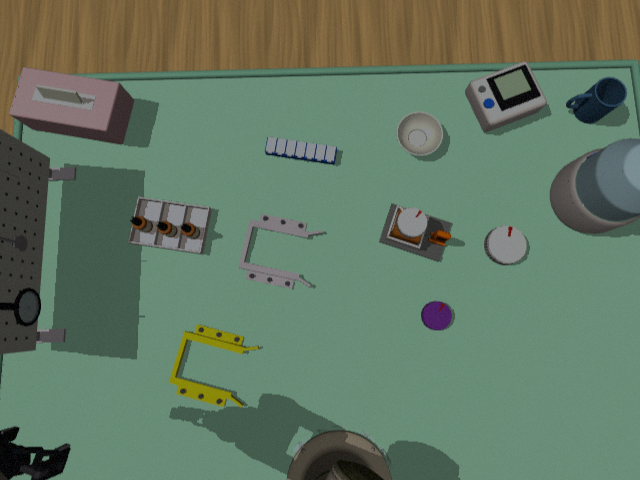

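View pics/side0.png

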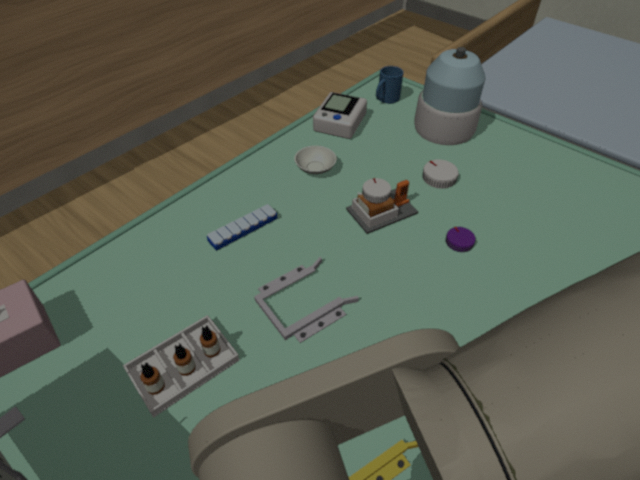

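View pics/w0.png

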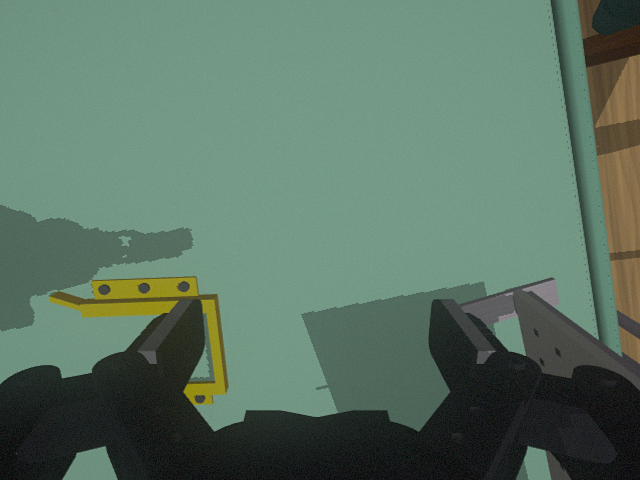

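The top view has the stand at about (415,233), with its handle pointing right. The aluminium dock is at about (275,250) with its mouth to the right. The jar's lid is at (410,222). Next I'll refine these poses.

Run:
```python
from h import *
p=capture('top');im=cv2.cvtColor(p['pixels'],cv2.COLOR_RGB2BGR)
a=cv2.resize(im[205:295,230:335],None,fx=5,fy=5,interpolation=cv2.INTER_CUBIC);b=cv2.resize(im[190:275,370:465],None,fx=6,fy=6,interpolation=cv2.INTER_CUBIC)
cv2.imwrite('pics/ca.png',a);cv2.imwrite('pics/cb.png',b)
print(p['intrinsics'],np.linalg.inv(p['view'])[:3,3])
```

```text
[[446.05330482   0.         321.56322724]
 [  0.         446.05330482 246.00200478]
 [  0.           0.           1.        ]] [ 356.21780634   21.12325891 1025.23787367]
```

View pics/ca.png

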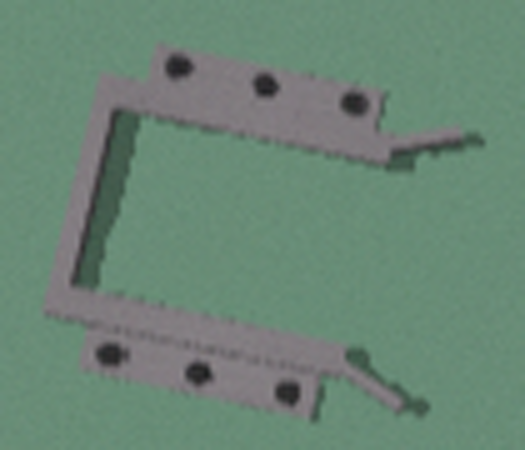

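View pics/cb.png

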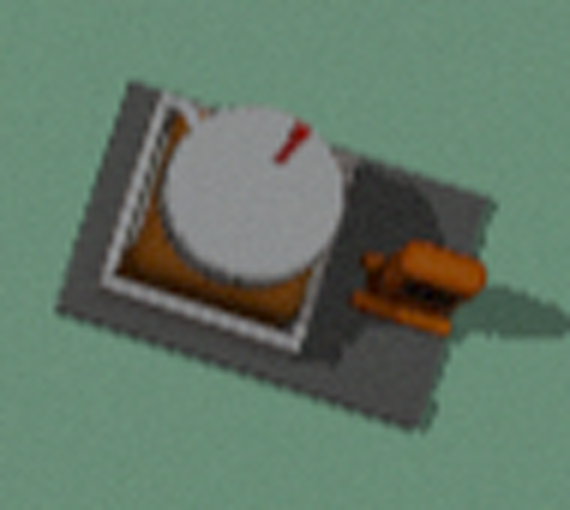

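```bash
cat > fit.py <<'E'
from h import *
def rigid(model,world):
    m=np.array(model,float);w=np.array(world)[:,:2];mc=m.mean(0);wc=w.mean(0)
    a=m-mc;b=w-wc;th=np.arctan2((a[:,0]*b[:,1]-a[:,1]*b[:,0]).sum(),(a*b).sum())
    Rm=np.array([[np.cos(th),-np.sin(th)],[np.sin(th),np.cos(th)]]);t=wc-Rm@mc
    return t,th,(m@Rm.T+t-w)
E
python3 - <<'E'
from fit import *
p=capture('top')
dc=np.array([(113,107),(72,286),(387,163),(345,348)])/5+[230,205]-.4
sc=np.array([(128,82),(492,203),(425,432),(57,312)])/6+[370,190]-.4
wd=ray(p,dc,14);print(wd.round(1));
t,th,r=rigid([(65,-42.5),(65,42.5),(-65,-42.5),(-65,42.5)],wd);print('dock',t,th,r.round(1).tolist())
ws=ray(p,sc,8);print(ws.round(1))
t2,th2,r=rigid([(65,-48),(-80,-48),(-80,48),(65,48)],ws);print('stand',t2,th2,r.round(1).tolist())
lc=np.array([(253,194)])/6+[370,190]-.4;print('lid',ray(p,lc,87))
print('ptr',ray(p,np.array([(303,128)])/6+[370,190]-.4,88))
E
```

```text
[[568.4 183.1  14. ]
 [485.4 201.8  14. ]
 [538.9  56.7  14. ]
 [453.9  77.4  14. ]]
dock [511.66132185 129.73437432] 1.3346687965384858 [[-0.2, -0.1], [0.1, 1.1], [-1.1, -0.1], [1.2, -0.9]]
[[ 615.8 -141.2    8. ]
 [ 564.1 -279.7    8. ]
 [ 475.5 -247.9    8. ]
 [ 525.5 -109.5    8. ]]
stand [ 547.77128935 -187.52253825] 1.2219850898895017 [[-0.7, -1.6], [1.5, 0.6], [-0.2, 1.6], [-0.6, -0.5]]
lid [[ 553.3486909  -171.25786003   87.        ]]
ptr [[ 576.83483441 -190.30119356   88.        ]]
```

```bash
cat >> h.py <<'E'
def row(target,yawz):
    t,r=pose();d=r.T@(np.array(target)-t)/10
    y=np.arctan2(r[1,2],r[0,2]);dy=(yawz-y+np.pi)%(2*np.pi)-np.pi
    print('shift cm',d.round(2),'yaw units',round(-np.degrees(dy)/5,3),'at',t.round(1),'yaw',round(y,3))
E
python3 -c "
from h import *
row([527.3,-243.9,200],-0.349)"
```

```text
shift cm [  3.13 -57.71 -59.19] yaw units 18.358 at [164.1 498.7 231.3] yaw 1.253
```

Request:
{"name": "send_rows", "arguments": {"rows": "1 3.1 -57.7 -59.2 18.36;1 3.1 -57.7 -59.2 18.36;1 3.1 -57.7 -59.2 18.36;1 3.1 -57.7 -59.2 18.36;1 3.1 -57.7 -59.2 18.36;1 3.1 -57.7 -59.2 18.36;1 3.1 -57.7 -59.2 18.36;1 3.1 -57.7 -59.2 18.36;1 3.1 -57.7 -59.2 18.36;1 3.1 -57.7 -59.2 18.36;1 3.1 -57.7 -59.2 18.36;1 3.1 -57.7 -59.2 18.36", "grip_force": 60}}

```text
time_s: 3.85
eef_pos: [428.0, -42.1, 208.9]
ee_rot: [0.696, 0.124, 0.696, -0.124]
force: [0.1, 0.9, 0.1]
grip_width: 1.003
```

```bash
python3 -c "
from h import *
print(ctrl.sense()['joints'].round(2))
row([527.3,-243.9,200],-0.349)"
```

```text
[-0.37  0.12  1.8   0.    1.22 -0.02]
shift cm [  0.9  -15.5   16.29] yaw units -0.043 at [428.  -42.1 208.9] yaw -0.353
```

Request:
{"name": "send_rows", "arguments": {"rows": "1 0.9 -15.5 16.3 0;1 0.9 -15.5 16.3 0;1 0.9 -15.5 16.3 0;1 0.9 -15.5 16.3 0;1 0.9 -15.5 16.3 0;1 0.9 -15.5 16.3 0;1 0.9 -15.5 16.3 0"}}

```text
time_s: 4.55
eef_pos: [527.3, -241.2, 199.4]
ee_rot: [0.696, 0.123, 0.697, -0.123]
force: [-0.4, 0.5, 0.3]
grip_width: 0.999
```

```bash
python3 -c "
from h import *
tr=pose();p=capture('wrist');save(p,'w1')
row([527.3,-243.9,200],-0.349)
for t in ['handle','lid','stand','jar_rim','lid_pointer']: print(t,[(np.round(d['location']).tolist(),round(d['confidence'],2)) for d in nets.spot_point(p,t)][:3])
print(proj(p,[[527.3,-243.9,72],[527.3,-243.9,52]],tr))
"
```

```text
shift cm [-0.02 -0.31  0.11] yaw units 0.002 at [ 527.3 -240.6  199.8] yaw -0.349
handle [([529.0, -240.0, 50.0], 0.64)]
lid [([357.0, -227.0, -0.0], 0.97), ([553.0, -172.0, 71.0], 0.92)]
stand []
jar_rim []
lid_pointer [([570.0, -188.0, 87.0], 0.98), ([379.0, -246.0, 22.0], 0.89), ([546.0, -403.0, 32.0], 0.58)]
[[317.90785171 231.431392  ]
 [317.83798237 225.07470385]]
```

View pics/w1.png

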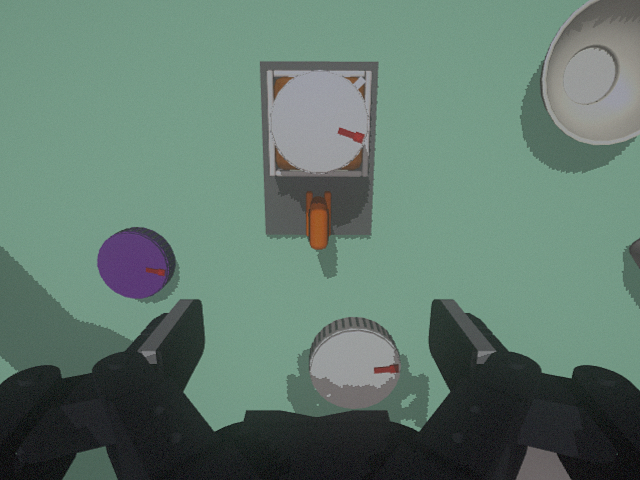

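The wrist view confirms the stand is square to the tool, with its plate corners at (261,62), (378,62), (371,236) and (266,236), and the handle at x=318.

```bash
python3 -c "
from fit import *
tr=pose();p=capture('wrist')
w=ray(p,[(378,62),(371.5,236.5),(266,236.5),(261,62)],8,tr)
t,th,r=rigid([(65,-48),(-80,-48),(-80,48),(65,48)],w);print(t,th,r.round(1).tolist())
h=t+np.array([np.cos(th),np.sin(th)])*-60;print('handle',h)
row([*h,100],th-np.pi/2);row([*h,34],th-np.pi/2)
"
```

```text
[ 549.04419193 -188.15486633] 1.2204979643620093 [[0.1, -1.1], [0.0, 0.9], [0.7, 0.8], [-0.8, -0.6]]
handle [ 528.45350798 -244.51108812]
shift cm [10.02 -0.32  0.21] yaw units 0.02 at [ 527.5 -240.8  200.2] yaw -0.349
shift cm [16.62 -0.32  0.21] yaw units 0.02 at [ 527.5 -240.8  200.2] yaw -0.349
```

Request:
{"name": "send_rows", "arguments": {"rows": "1 5 -0.3 0.2 0;1 10 -0.3 0.2 0;1 13 -0.3 0.2 0;1 16.6 -0.3 0.2 0;1 16.6 -0.3 0.2 0;1 16.6 -0.3 0.2 0"}}

```text
time_s: 5.5
eef_pos: [528.7, -244.9, 34.8]
ee_rot: [0.697, 0.123, 0.696, -0.123]
force: [0.4, -1.1, 0.3]
grip_width: 0.999
```

```bash
python3 -c "
from h import *
row([528.4,-244.5,34],-0.349)"
```

```text
shift cm [ 0.08  0.03 -0.04] yaw units 0.0 at [ 528.7 -244.9   34.8] yaw -0.349
```

Request:
{"name": "send_rows", "arguments": {"rows": "0 0 0 0 0;0 0 0 0 0;0 0 0 0 0;0 0 0 0 0;0 0 0 0 0;0 0 0 0 0;0 0 0 0 0;0 0 0 0 0", "grip_force": 60}}

```text
time_s: 6.3
eef_pos: [528.4, -244.9, 34.3]
ee_rot: [0.696, 0.123, 0.696, -0.123]
force: [-2.8, 1.5, 5.8]
grip_width: 0.159
```

```bash
python3 -c "
from h import *
print(ctrl.sense()['wrist_torque'])
p=capture('side');im=cv2.cvtColor(p['pixels'],cv2.COLOR_RGB2BGR)[110:310,230:480];cv2.imwrite('pics/s1.png',cv2.resize(im,None,fx=3,fy=3))"
```

```text
[0.1697914  0.42178241 0.1995581 ]
```

View pics/s1.png

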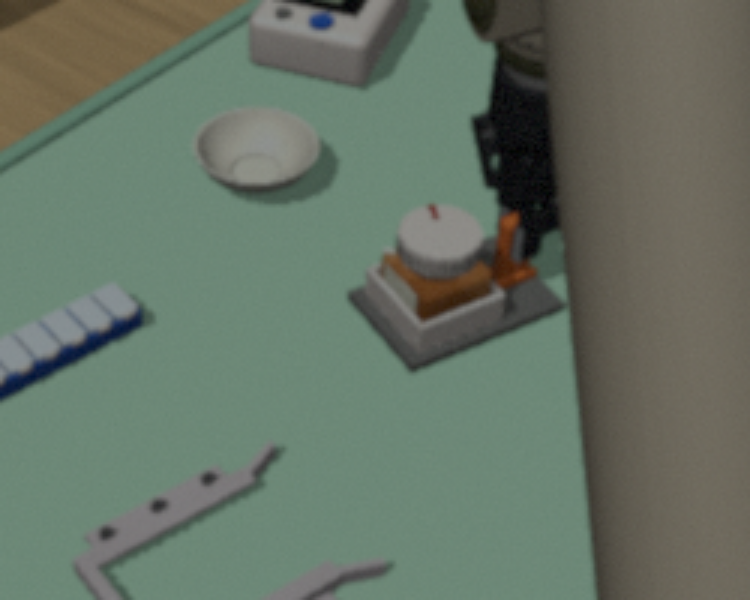

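```bash
python3 -c "
from h import *
row([459.1,-89.1,34.5],1.335-np.pi/2)"
```

```text
shift cm [ -0.02  12.28 -11.83] yaw units -1.295 at [ 528.4 -244.9   34.3] yaw -0.349
```

Request:
{"name": "send_rows", "arguments": {"rows": "0 0 1.2 -1.2 -0.13;0 0 2.4 -2.4 -0.26;0 0 3.6 -3.6 -0.39;0 0 4.9 -4.8 -0.52;0 0 6.2 -6 -0.65;0 0 7.4 -7.2 -0.78;0 0 8.6 -8.4 -0.9;0 0 9.8 -9.5 -1.03;0 0 11 -10.6 -1.16;0 0 12 -11.5 -1.3;0 0 12.3 -11.8 -1.3;0 0 12.3 -11.8 -1.3"}}

```text
time_s: 7.55
eef_pos: [460.1, -88.6, 34.2]
ee_rot: [0.703, 0.083, 0.702, -0.083]
force: [1.6, 4.8, 6.9]
grip_width: 0.154
```

```bash
python3 -c "
from h import *
print(ctrl.sense()['wrist_torque'])
tr=pose();p=capture('wrist');save(p,'w2')
p=capture('top');save(p,'t2');im=cv2.cvtColor(p['pixels'],cv2.COLOR_RGB2BGR)[190:310,220:420];cv2.imwrite('pics/t2.png',cv2.resize(im,None,fx=4,fy=4,interpolation=2))
row([459.1,-89.1,34.5],1.335-np.pi/2)
"
```

```text
[ 0.71120614 -0.07651122 -0.05071654]
shift cm [-0.03 -0.07 -0.08] yaw units -0.007 at [460.1 -88.6  34.2] yaw -0.236
```

View pics/w2.png

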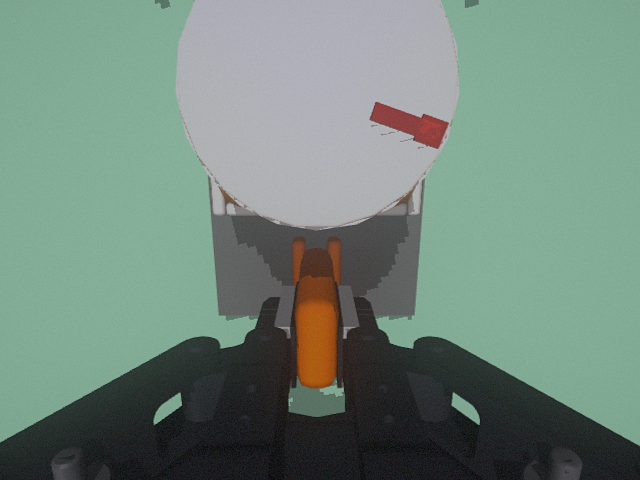

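View pics/t2.png

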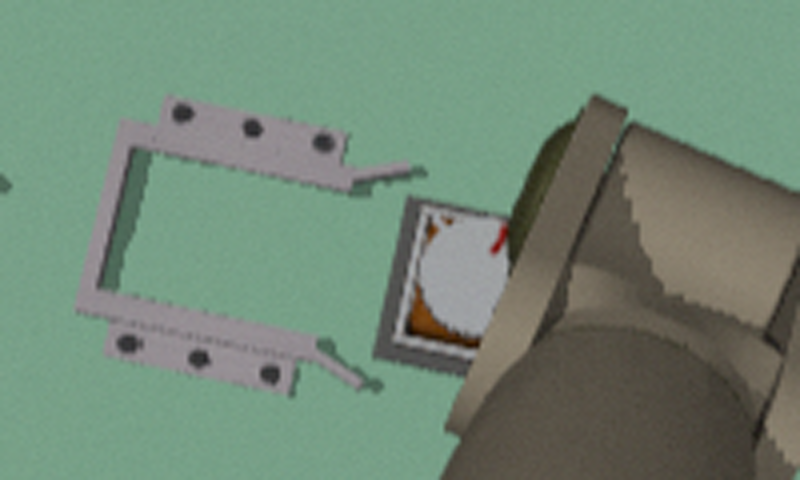

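```bash
python3 -c "
from h import *
p=capture('top')
w=ray(p,np.array([(408,198),(374,358)])/4+[220,190]-.4,8)[:,:2]
c,s=np.cos(1.335),np.sin(1.335);Rm=np.array([[c,s],[-s,c]])
print((w-[511.7,129.7])@Rm.T)
"
```

```text
[[-98.17480192 -47.2093083 ]
 [-98.69215136  47.46506635]]
```

Request:
{"name": "send_rows", "arguments": {"rows": "0 0 1 0 0;0 0 2 0 0;0 0 3 0 0;0 0 4 0 0;0 0 5 0 0;0 0 6 0 0;0 0 7 0 0;0 0 8 0 0;0 0 8 0 0"}}

```text
time_s: 8.6
eef_pos: [479.1, -11.1, 34.3]
ee_rot: [0.703, 0.083, 0.702, -0.083]
force: [1.8, 2.7, 5.9]
grip_width: 0.16
```

```bash
python3 -c "
from h import *
print(ctrl.sense()['wrist_torque'])
c,s=np.cos(1.335),np.sin(1.335)
row([459.1+80*c,-89.1+80*s,34.5],1.335-np.pi/2)
p=capture('top');im=cv2.cvtColor(p['pixels'],cv2.COLOR_RGB2BGR)[190:310,220:420];cv2.imwrite('pics/t3.png',cv2.resize(im,None,fx=4,fy=4,interpolation=2))
"
```

```text
[ 0.37547927 -0.0391504  -0.03356292]
shift cm [-0.02 -0.05 -0.12] yaw units 0.001 at [479.1 -11.1  34.3] yaw -0.236
```

View pics/t3.png

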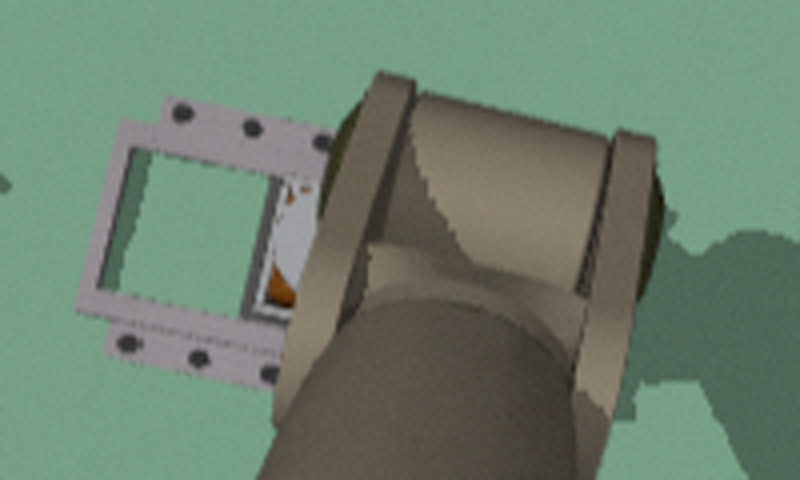

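Entry is clean: the stand's front edge is under the lips at crop (265,250). I'll push it the rest of the way.

Request:
{"name": "send_rows", "arguments": {"rows": "0 0 1 0 0;0 0 2 0 0;0 0 3 0 0;0 0 4 0 0;0 0 5 0 0;0 0 6 0 0;0 0 7 0 0;0 0 7.5 0 0;0 0 8 0 0;0 0 8 0 0"}}

```text
time_s: 9.65
eef_pos: [497.6, 66.0, 34.3]
ee_rot: [0.702, 0.083, 0.702, -0.084]
force: [-1.2, -3.3, 7.3]
grip_width: 0.159
```

```bash
python3 -c "
from h import *
c,s=np.cos(1.335),np.sin(1.335)
row([459.1+163*c,-89.1+163*s,34.5],1.335-np.pi/2)"
```

```text
shift cm [-0.03  0.32 -0.12] yaw units 0.0 at [497.6  66.   34.3] yaw -0.236
```

Request:
{"name": "send_rows", "arguments": {"rows": "0 0 0.2 0 0;0 0 0.4 0 0;0 0 0.5 0 0;0 0 0.6 0 0;0 0 0.6 0 0;0 0 0.6 0 0"}}

```text
time_s: 10.25
eef_pos: [498.3, 69.1, 34.3]
ee_rot: [0.702, 0.081, 0.703, -0.085]
force: [-7.6, -25.5, 10.7]
grip_width: 0.158
```

```bash
python3 -c "
from h import *
print(ctrl.sense()['wrist_torque'])
c,s=np.cos(1.335),np.sin(1.335)
row([459.1+163*c,-89.1+163*s,34.5],1.335-np.pi/2)
p=capture('side');im=cv2.cvtColor(p['pixels'],cv2.COLOR_RGB2BGR)[220:380,220:420];cv2.imwrite('pics/s4.png',cv2.resize(im,None,fx=3.7,fy=3.7))
p=capture('top');im=cv2.cvtColor(p['pixels'],cv2.COLOR_RGB2BGR)[190:310,220:420];cv2.imwrite('pics/t4.png',cv2.resize(im,None,fx=4,fy=4,interpolation=2))
"
```

```text
[-3.2629596   0.98537726  0.04583817]
shift cm [-0.02  0.   -0.12] yaw units 0.003 at [498.3  69.1  34.3] yaw -0.236
```

View pics/s4.png

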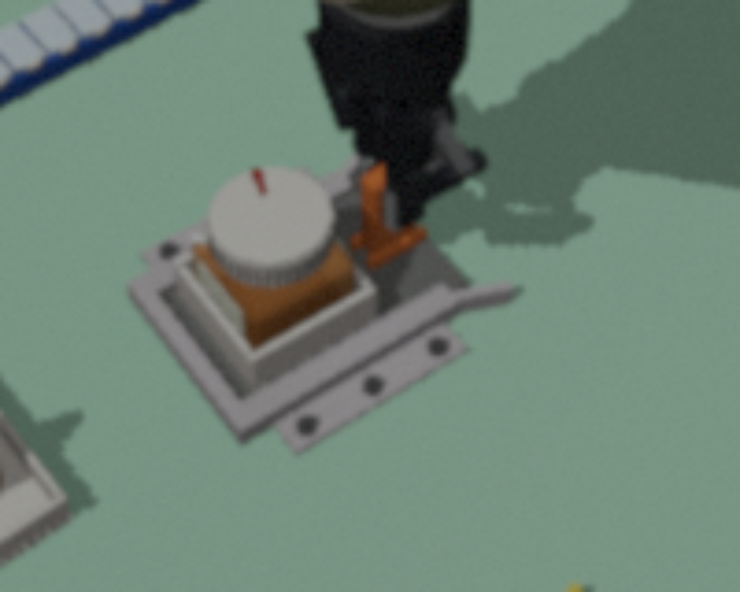

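View pics/t4.png

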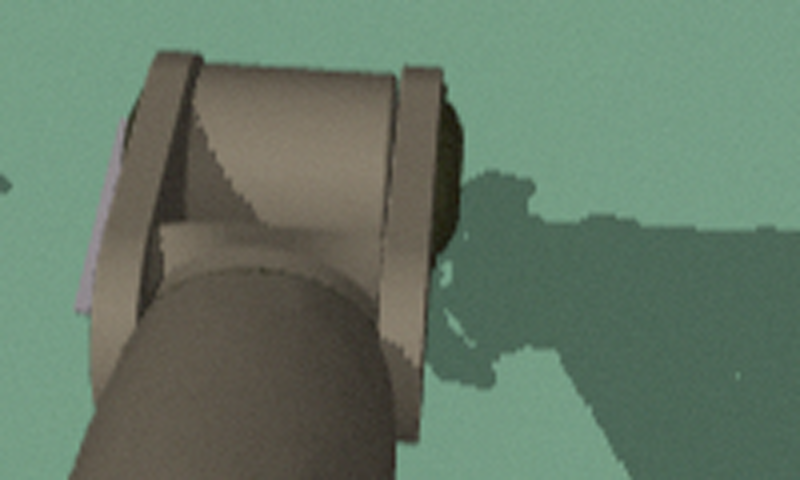

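The stand is at the stop: the reaction is 26 N and the travel matches the predicted distance to 1 mm. I'll release and rise.

Request:
{"name": "send_rows", "arguments": {"rows": "0 0 -0.2 0 0;1 0 -0.2 0 0;1 0 -0.2 0 0;1 0 -0.2 0 0;1 0 -0.2 0 0;1 0 -0.2 0 0;1 -5 -0.2 0 0;1 -10 -0.2 0 0;1 -15 -1 0 0;1 -17 -2 0 0;1 -17 -2 0 0;1 -17 -2 0 0"}}

```text
time_s: 11.55
eef_pos: [493.4, 53.2, 203.2]
ee_rot: [0.702, 0.083, 0.702, -0.083]
force: [0.3, 0.5, -1.2]
grip_width: 1.0
```

```bash
python3 -c "
from h import *
tr=pose();p=capture('wrist');save(p,'w5')
row([515.2,144.3,100],-0.236)
for t in ['handle','lid','stand','jar','jar_rim','lid_pointer']: print(t,[(np.round(d['location']).tolist(),round(d['confidence'],2)) for d in nets.spot_point(p,t)][:3])
print(proj(p,[[515.2,144.3,87]],tr))
"
```

```text
shift cm [10.25  9.36  0.04] yaw units 0.003 at [493.2  53.4 202.5] yaw -0.236
handle [([501.0, 71.0, 51.0], 0.67), ([776.0, -214.0, 2.0], 0.38)]
lid [([516.0, 145.0, 65.0], 0.59)]
stand []
jar []
jar_rim [([502.0, 74.0, 50.0], 0.73)]
lid_pointer [([538.0, 126.0, 87.0], 0.89)]
[[316.65978509  90.02540201]]
```

View pics/w5.png

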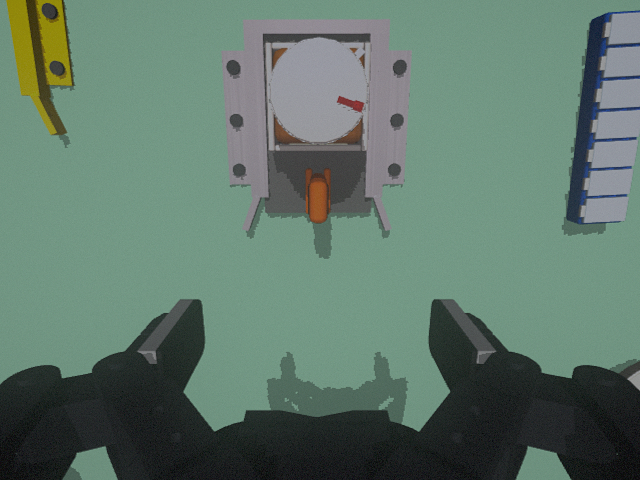

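```bash
python3 -c "
from h import *
tr=pose();p=capture('wrist')
im=p['pixels'].astype(int)[20:170,240:400]
m=((im.min(2)>165)).astype(np.uint8)
n,l,s,c=cv2.connectedComponentsWithStats(m);print(s[:6],c[:6]+[240,20])
w=ray(p,[(319,90.5),(368,90.5),(270,90.5),(362,105)],87,tr);print(w.round(1))
d=w[3]-w[0];y=np.arctan2(d[1],d[0]);print('pointer',y,'lid yaw',y+np.pi/4,'rel',y+np.pi/4-1.335, np.linalg.norm(d))
# plate rear & handle in dock frame
q=ray(p,[(317.5,213)],8,tr)[0,:2]-[511.7,129.7];print('rear edge dock x',q@[np.cos(1.335),np.sin(1.335)])
"
```

```text
[[    0     0   160   150 24000]] [[319.5  94.5]]
[[516.6 143.8  87. ]
 [547.1 136.4  87. ]
 [486.1 151.1  87. ]
 [541.6 128.7  87. ]]
pointer -0.5413667093870331 lid yaw 0.24403145401041515 rel -1.0909685459895848 29.123357282223065
rear edge dock x -81.39937077628956
```

```bash
python3 -c "
from h import *
row([516.2,144,55],-0.236)"
```

```text
shift cm [14.83  9.36  0.09] yaw units 0.005 at [493.6  53.2 203.3] yaw -0.236
```

Request:
{"name": "send_rows", "arguments": {"rows": "1 0 5 0.1 0;1 4 9.4 0.1 0;1 8 9.4 0.1 0;1 11 9.4 0.1 0;1 13 9.4 0.1 0;1 14.8 9.4 0.1 0;1 14.8 9.4 0.1 0;1 14.8 9.4 0.1 0"}}

```text
time_s: 12.75
eef_pos: [516.9, 144.3, 56.2]
ee_rot: [0.702, 0.083, 0.702, -0.083]
force: [0.2, 0.7, 0.3]
grip_width: 0.998
```

```bash
python3 -c "
from h import *
row([516.2,144,55],-0.236)
p=capture('side');im=cv2.cvtColor(p['pixels'],cv2.COLOR_RGB2BGR)[200:360,220:420];cv2.imwrite('pics/s6.png',cv2.resize(im,None,fx=3.7,fy=3.7))
p=capture('wrist');save(p,'w6')
"
```

```text
shift cm [ 0.12 -0.04 -0.06] yaw units 0.003 at [516.9 144.3  56.2] yaw -0.236
```

View pics/s6.png

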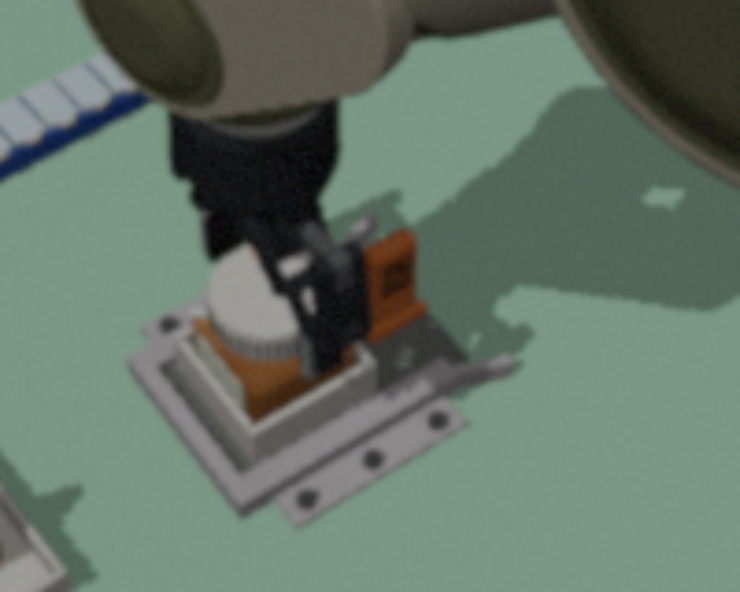

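View pics/w6.png

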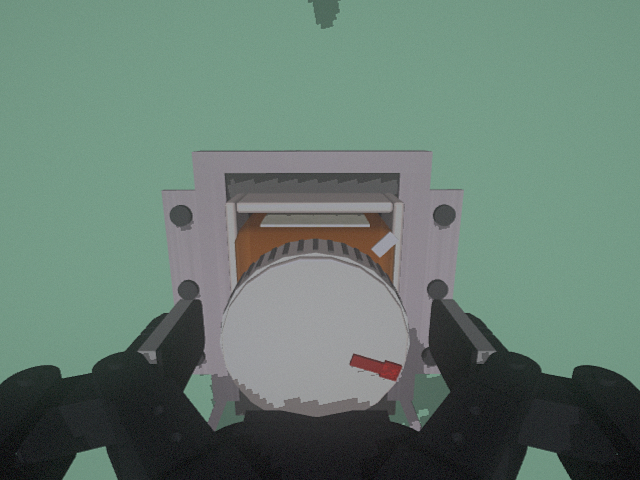

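The lid at about (315,335) sits centred between the pads, which are midway at x≈317. Closing now.

Request:
{"name": "send_rows", "arguments": {"rows": "0 0 0 0 0;0 0 0 0 0;0 0 0 0 0;0 0 0 0 0;0 0 0 0 0;0 0 0 0 0;0 0 0 0 0", "grip_force": 90}}

```text
time_s: 13.55
eef_pos: [516.7, 144.3, 57.1]
ee_rot: [0.702, 0.083, 0.702, -0.083]
force: [-4.5, -1.0, 9.9]
grip_width: 0.725
```

```bash
python3 -c "
from h import *
print(ctrl.sense()['wrist_torque'],ctrl.sense()['joints'].round(2))
row([516.2,144,55],-0.236)
tr=pose();p=capture('wrist');save(p,'w7')
"
```

```text
[-0.06704584  0.70727635 -0.03505063] [ 0.05  0.54  1.66 -0.    0.94  0.29]
shift cm [ 0.21 -0.04 -0.04] yaw units 0.004 at [516.7 144.3  57.1] yaw -0.236
```

View pics/w7.png

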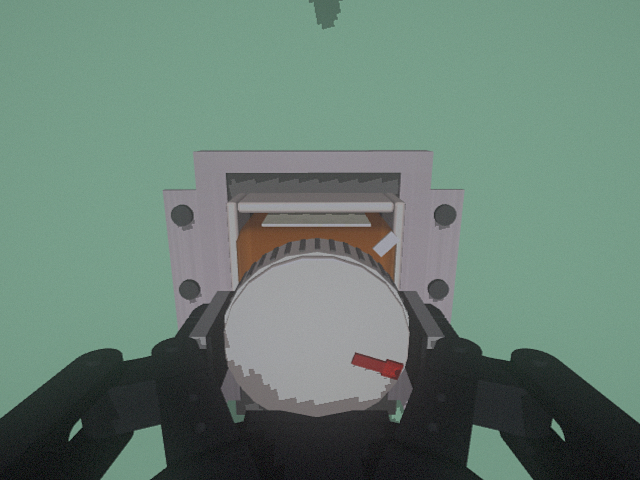

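Request:
{"name": "send_rows", "arguments": {"rows": "0 0 0 0 -0.8;0 0 0 0 -1.6;0 0 0 0 -2.4;0 0 0 0 -3.2;0 0 0 0 -4;0 0 0 0 -4"}}

```text
time_s: 14.2
eef_pos: [517.5, 144.4, 57.2]
ee_rot: [0.707, -0.041, 0.705, 0.041]
force: [-0.6, 1.1, 7.6]
grip_width: 0.726
```

```bash
python3 -c "
from h import *
print(ctrl.sense()['wrist_torque'],ctrl.sense()['joints'].round(2))
row([516.7,144.3,56],-0.236)
tr=pose();p=capture('wrist');save(p,'w8')
"
```

```text
[0.07072089 0.12895516 0.13808313] [ 0.05  0.54  1.66  0.    0.94 -0.06]
shift cm [ 0.12  0.   -0.08] yaw units 4.025 at [517.5 144.4  57.2] yaw 0.115
```

View pics/w8.png

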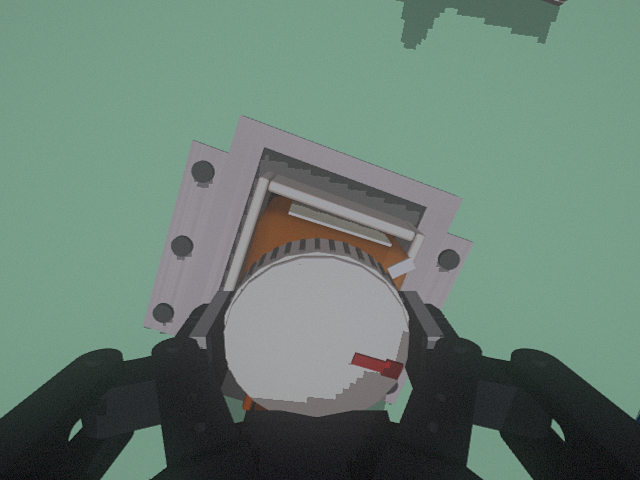

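Request:
{"name": "send_rows", "arguments": {"rows": "0 0 0 0 -0.8;0 0 0 0 -1.6;0 0 0 0 -2.4;0 0 0 0 -3.2;0 0 0 0 -4;0 0 0 0 -4.8;0 0 0 0 -5.5;0 0 0 0 -6.2;0 0 0 0 -6.9;0 0 0 0 -7.5;0 0 0 0 -7.5;0 0 0 0 -7.5"}}

```text
time_s: 15.45
eef_pos: [517.8, 144.6, 58.5]
ee_rot: [0.657, -0.265, 0.654, 0.265]
force: [-6.1, 0.7, 20.1]
grip_width: 0.722
```

```bash
python3 -c "
from h import *
print(ctrl.sense()['wrist_torque'],ctrl.sense()['joints'].round(2))
row([516.7,144.3,56],-0.236)
tr=pose();p=capture('wrist');save(p,'w9')
w=ray(p,[(317,333),(402,371)],87,tr);print(w)
p=capture('side');im=cv2.cvtColor(p['pixels'],cv2.COLOR_RGB2BGR)[200:360,220:420];cv2.imwrite('pics/s9.png',cv2.resize(im,None,fx=3.7,fy=3.7))
"
```

```text
[0.16413204 0.85224226 0.02872158] [ 0.05  0.54  1.66  0.    0.94 -0.71]
shift cm [ 0.25  0.06 -0.1 ] yaw units 11.506 at [517.8 144.6  58.5] yaw 0.768
[[514.88718604 146.24898089  87.        ]
 [546.45953861 156.13017408  87.        ]]
```

View pics/w9.png

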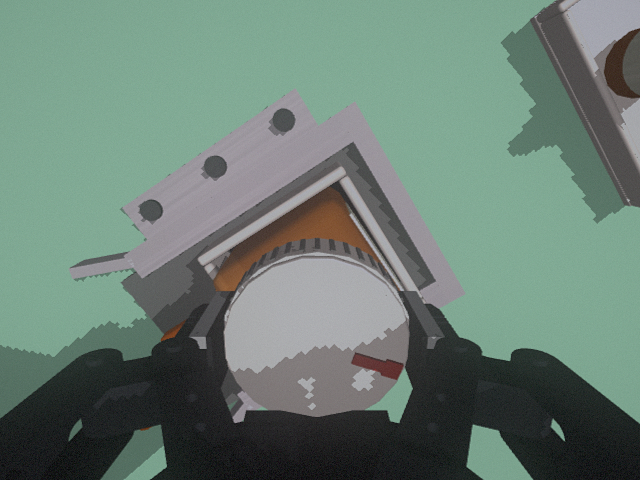

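View pics/s9.png

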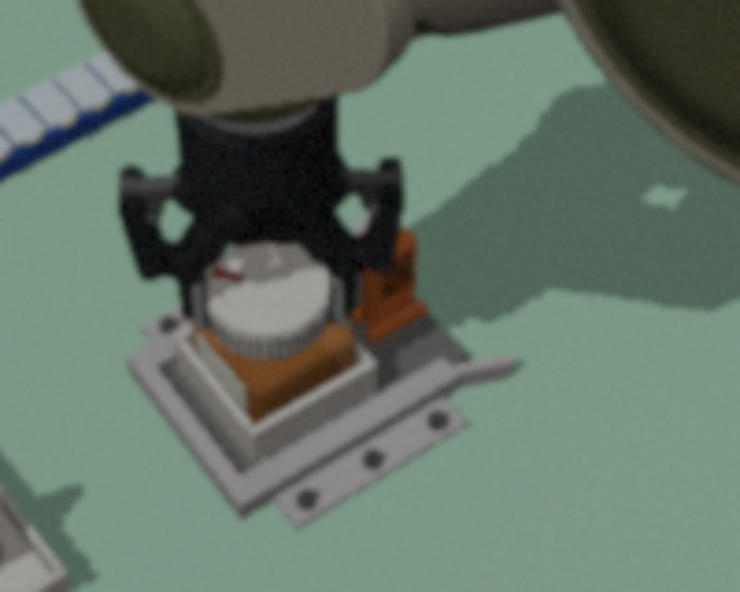

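The upward force jumped to 20 N, the torque fell to about 0 and the lid rose roughly 1 mm. The estimated relative angle is −0.09 rad, so the lugs are free. I'll lift gently.

Request:
{"name": "send_rows", "arguments": {"rows": "0 -0.2 0 0 0;0 -0.4 0 0 0;0 -0.6 0 0 0;0 -0.8 0 0 0;0 -0.8 0 0 0"}}

```text
time_s: 16.05
eef_pos: [516.7, 144.2, 64.0]
ee_rot: [0.656, -0.265, 0.656, 0.265]
force: [-0.1, 0.2, 0.0]
grip_width: 0.727
```

```bash
python3 -c "
from h import *
p=capture('side');im=cv2.cvtColor(p['pixels'],cv2.COLOR_RGB2BGR)[200:360,220:420];cv2.imwrite('pics/s10.png',cv2.resize(im,None,fx=3.7,fy=3.7))
"
```

```text
(no output)
```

View pics/s10.png

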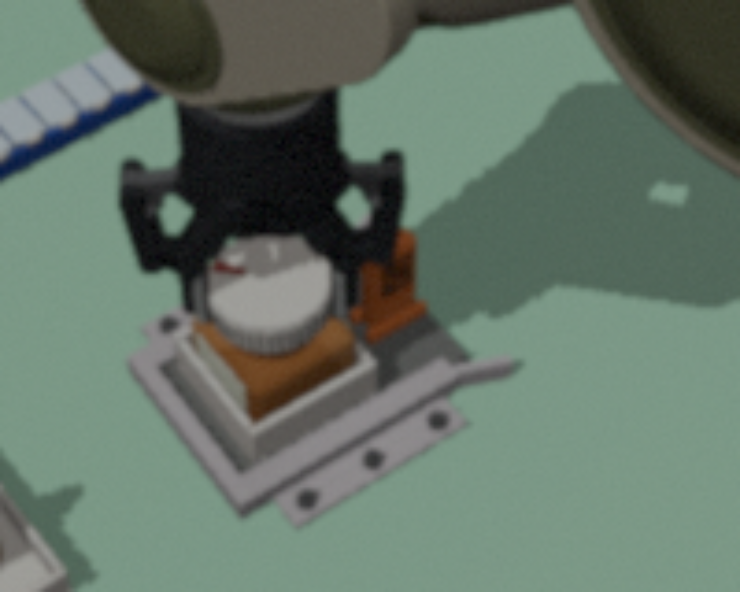

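Request:
{"name": "send_rows", "arguments": {"rows": "0 -0.3 0 0 0;0 -0.6 0 0 0;0 -0.9 0 0 0;0 -1.2 0 0 0;0 -1.5 0 0 0;0 -1.8 0 0 0;0 -2.1 0 0 0;0 -2.4 0 0 0;0 -2.6 0 0 0;0 -2.6 0 0 0;0 -2.6 0 0 0"}}

```text
time_s: 17.2
eef_pos: [516.6, 144.2, 89.8]
ee_rot: [0.656, -0.265, 0.656, 0.265]
force: [-0.1, -0.7, -1.0]
grip_width: 0.732
```

```bash
python3 -c "
from h import *
s=ctrl.sense();print(s['dq'].round(3),s['wrist_torque']);tr=pose()
p=capture('side');im=cv2.cvtColor(p['pixels'],cv2.COLOR_RGB2BGR)[200:360,220:420];cv2.imwrite('pics/s11.png',cv2.resize(im,None,fx=3.7,fy=3.7))
for t in ['lid','jar_rim','jar','stand','dock','lid_pointer']: print(t,[(np.round(d['location']).tolist(),round(d['confidence'],2)) for d in nets.spot_point(p,t)][:3])
x=516.3,144.2
print((proj(p,[[*x,80],[*x,100],[*x,120],[*x,8],[515.2,144.3,80]])-[220,200])*3.7)
p=capture('wrist');save(p,'w11')
"
```

```text
[ 0.001  0.002  0.002 -0.002 -0.002  0.   ] [-0.00080359 -0.00560576 -0.05524466]
lid [([515.0, 139.0, 99.0], 0.63)]
jar_rim [([520.0, 145.0, 79.0], 0.76)]
jar [([517.0, 143.0, 7.0], 0.93)]
stand [([514.0, 129.0, 4.0], 0.62), ([576.0, 373.0, 1.0], 0.24)]
dock [([512.0, 132.0, 2.0], 0.8)]
lid_pointer [([544.0, 154.0, 119.0], 0.84)]
[[268.84286466 294.99415684]
 [267.25797286 270.1827249 ]
 [265.62063912 244.5503161 ]
 [274.15107442 378.09401556]
 [270.27280284 296.22490416]]
```

View pics/s11.png

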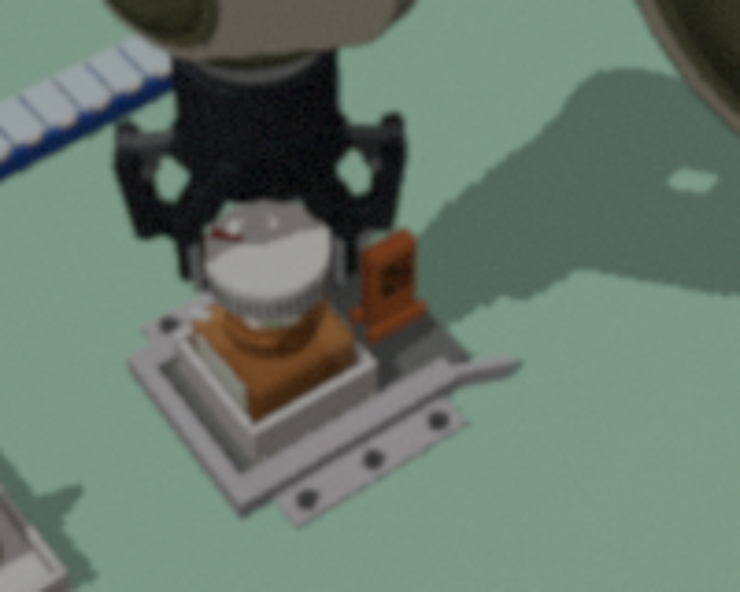

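View pics/w11.png

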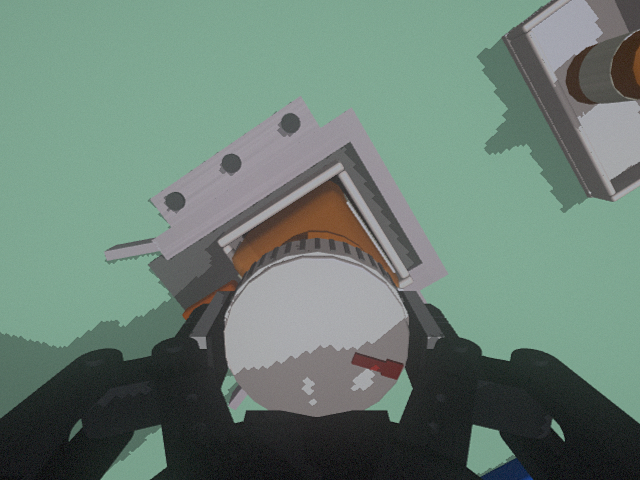

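```bash
python3 -c "
from h import *
s=ctrl.sense();print(s['force'],s['grip_width'],s['eef_pos']);print(workorder.finish_job())"
```

```text
[-0.72150558  0.59390267 -0.59064513] 0.7212904539815953 [516.63300042 144.2369177   89.77780359]
the job is handed in; nothing more can be done
None
```

I docked the stand, freed the lid and handed the job in at about 17 s. The gripper was still holding the lid above the open jar. `finish_job()` reports no verdict, so the figures below are my own last checks.

- **Docking:** I slid the stand in by its orange handle until it met the stop. The push force rose to about 26 N, and the travel matched the prediction to about 1 mm. After release, the wrist picture put the plate's rear edge at dock x ≈ −81 mm, against −80 mm when fully home; that is within calibration error.
- **Lid:** I turned it anticlockwise by about 1.0 rad, from about −1.09 to about −0.09 rad relative to the jar. At the end of the turn the upward force jumped to 20 N and the torque fell to about zero, as expected when the lugs come free.
- **Final position:**
  - The lid's lower edge is at about 99 mm and the rim at about 79 mm, so the gap is about 20 mm.
  - The arm was still, the force on the tool was only about the lid's weight, and the jar looked upright and seated in the last pictures.
  - The dish, pill box and dropper bottles were not touched.

Two checks disagreed slightly. The network's final pointer position gives a lid angle of about −0.2 rad, against −0.09 rad from the wrist turn. Its lid centre is about 5–8 mm from the jar rim, while the arm pose shows the lid nearly centred. Both readings are within the limits.

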